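# Show the sight-window cover to the inspection camera

### The job

Three gearbox covers hang on hook stands: take the one with the brass-rimmed blue window, lift its eye up and off its hook, and present it in the air to the inspection camera: window facing the lens, square to it, centred, 150 mm in front of it, grip tab uppermost. Finish while still holding it there, perfectly still, with nothing but the gripper carrying it. On the way do not set it down on the bench or drop it, do not bump the camera, and leave the other two covers hanging where they are and the hammer where it lies.

Things in the scene. Friction and masses are not known exactly. Their poses are not given: they have to be found in the camera images.
- cover_window: (mm) Cover to show, 0.3 kg, hung on stand_window: grey upright disc, 90 across, 12 thick; on its front a brass rim 60 across, 8 proud, round a blue window 46 across, that shows flat on the back too. A flat tab, 12 thick, 56 wide, top painted yellow, rises to 122 above the disc's centre; eye (34 hole) centred 66 above it. Origin: disc centre, mid-thickness. -x: out of the front; z: up the tab.
- cover_grip (a point): (mm) Where to pinch: in the solid top of the tab (83 to 122 above the disc's centre), 115 above the disc's centre, mid-thickness. The fingers come from above and close across the 12 thickness (the cover's x); tips at most 27 below the tab's top clear the hook.
- stand_window: (mm) Fixed stand that cover_window hangs on: blue foot 100 x 80 x 12, post 14 thick at the origin, topped by a level hook rod 8 thick, axis 200 above the bench, that runs 78 along the stand's -x, then turns up. Nothing is higher than the tip. The cover hangs about 40 from the post, front towards the tip. Origin: post, on the bench; z up.
- stand_window_tip (a point): (mm) Upturned end of that hook, 85 from the post along the stand's -x, 210 above the bench (its rounded top 214, i.e. 14 above the rod's axis). To free the cover lift it 10 to 26 (18 is best), then draw it 60 or more along the stand's -x.
- camera_head: (mm) Inspection camera at the right: white box 56 x 56 x 75, black lens barrel 52 across, 45 long, clamped to a column; height and heading vary, it stays put. Origin: centre of the lens front. -x: the way it looks, 0.35 rad below level; z: up in the picture. Presented, the cover has its x against (reverse of) this x and its z along this z (top leaning away from the camera).
- focus (a point): The point in the air 150 mm in front of the lens on its line of sight, where the centre of the cover is to be; 159 to 219 mm above the bench.
- camera_stand: Dark foot 140 x 120 x 15 mm and aluminium column 30 x 30 mm, 406 mm tall, that carries the camera; fixed. The column's axis is 170 mm behind the lens's front. Origin: at the column, on the bench; -x horizontally the way the camera looks.
- cover_blank: Another hanging cover of the same shape and size, but with a black cap 40 mm across, no window, its tab all grey; on a like stand. Leave alone.
- cover_red: Another hanging cover of the same shape and size, but with a red cap 52 mm across, no window, the tab's top painted red; on a like stand. Leave alone.
- hammer: Hammer with a wooden handle lying on the bench at the left. Leave alone.
Not all that is in view belongs to the job. Leave any green look-alike of the cover_window alone.

How it is judged (in metres and radians):
On the way:
1. the window cover is off its hook and carried in the air by the gripper (horizontal distance between cover_window and stand_window_tip above 0.1 m and contact force between cover_window and stand_window below 0.05 N and contact force between cover_window and the fingers above 1 N and height (world z) of cover_window above 0.11 m), for 0.1 s.
At the end, for the whole second after the job is handed in: Ends holding: the gripper alone carries the window cover, still (under 20 mm/s), its disc centre within 20 mm of the line of sight each way, 128 to 172 mm before the lens, window to the lens, square and upright within 0.2 rad; both other covers still hang, moved under 25 mm (x of cover_window in the frame of camera_head between -0.172 and -0.128 m and y of cover_window in the frame of camera_head between -0.02 and 0.02 m and z of cover_window in the frame of camera_head between -0.02 and 0.02 m and x of camera_head in the frame of cover_window below -0.1 m and angle between the x axis of cover_window and the x axis of camera_head, either way round below 0.2 rad and angle between the z axis of cover_window and the z axis of camera_head, either way round below 0.2 rad and angle between cover_window's own z axis and vertical below 0.7 rad and contact force between cover_window and the fingers above 1 N and contact force between cover_window and stand_window below 0.05 N and contact force between cover_window and camera_stand below 0.05 N and height (world z) of cover_window above 0.11 m and linear speed of cover_window below 0.02 m/s and angular speed of cover_window below 0.2 rad/s and distance of each of cover_blank, cover_red from where it was at the start of the episode below 0.025 m and height (world z) of each of cover_blank, cover_red above 0.1 m); the arm keeps its last pose, push and grip.
It fails at once if the window cover is set down or dropped on the bench (height (world z) of cover_window below 0.06 m).
It fails at once if the camera or its stand is bumped (over 3 N) (contact force between camera_stand and the arm above 3 N or contact force between camera_stand and the fingers above 3 N or contact force between camera_stand and cover_window above 3 N).
It fails at once if another cover is displaced by over 25 mm (distance of any of cover_blank, cover_red from where it was at the start of the episode above 0.025 m).
It fails at once if the hammer is displaced by over 30 mm (distance of hammer from where it was at the start of the episode above 0.03 m).
It also fails if it takes over 45 s, if anything falls off the work surface, if the arm or the gripper's body presses on something with over 40 N, if the wrist force passes 120 N, or if a joint passes its speed limit or range.

### The arm

A 6-joint arm with a two-finger parallel gripper is mounted at the origin on the work surface. World frame = base frame: x ahead of the robot, y to its left, z up, the work surface at z = 0. Lengths are in mm, angles in degrees, forces in N, time in s.
With the tool pointing down it reaches from about 350 to 850 mm from the base axis. Payload 8.1 kg.
Tool frame: the origin (TCP) lies midway between the tips of the shut fingers; the grasp point (between the pads) lies 19 mm behind it (r.pinch_z is the distance from the TCP to the grasp point, in mm); z points along the fingers, y is the line along which they close (so a half turn about z gives the same grasp; the last joint's range is limited). The gripper opens to 85 mm and grips with 20 to 120 N. Pads are 22 mm wide; open, the fingers measure 114 mm over their backs; the gripper's body (76 mm by 85 mm) begins 54 mm behind the grasp point. The pads swing forward as they close: fully open they stand 13 mm farther back than shut.
Start: joints at [70.852, 7.471, 85.268, -0, 87.261, -4.893], TCP at [147.722, 581.535, 231.292] pointing down, gripper open.
Joint ranges: [-169.43, 169.43], [-51.17, 129.36], [1.28, 143.12], [-76.62, 256.62], [0, 156.53], [-152.29, 152.29]. Speed limits (degrees/s): [136.94, 136.94, 159.86, 180, 180, 180].

### API

Orientations are given as [roll, pitch, yaw] about the fixed x, y, z axes, in that order (R = Rz(yaw) Ry(pitch) Rx(roll)).
In Python, from bench import r gives the robot as it stands.
- The arm moves only by the shell command python3 -m jog 'ROWS' [OPENING] [FORCE]. ROWS is JSON, one flat list of numbers, 6 for each row, row after row: the shift along the tool's x, y, z in m, then the turn, a rotation vector about the tool's x, y, z in rad. A call has 1 to 8 rows; each row is the pose to reach, as a shift and turn from the pose commanded when the call began, along the tool's axes at that moment; what a row does not reach only later rows make up. A row lasts 1/8 s, in which the tool goes at most 62.5 mm and 10.7 degrees, less where a joint would pass 70% of its speed; a pose out of reach is approached as far as the arm can. A call with a gripper value outside its range is refused whole. OPENING is the opening, from -1 (shut) to 1 (fully open), set as the call begins (- or left out, the last holds). The fingers move at their own pace and stop on an object; FORCE is the grip in N (left out, the last holds). Time passes only in rows, so rows that repeat a pose let the fingers close. It gives the time, the measured TCP pose, the force, the opening and the grip force at its end, in the units of the state.
- r.sense(): the state, without advancing time (a new reading comes with each control period).
- r.snapshot(name): name is "scene" or "top"; returns a dict with "pixels" (420x560x3 uint8, red, green, blue), "range_z" (420x560 float32, mm along the optical axis (not along the pixel's ray), 0 where there is no reading), "K" (3x3 intrinsics, pixels), "k1" (the pictures are not rectified: a ray, as slopes to the right and down, at radius r is drawn at 1 + k1 r^2 times it, then the intrinsics apply), "rvec" (rotation vector, rad) and "tvec" (3), from world to camera coordinates, as OpenCV has them. Camera axes: x right, y down, z forward; pixel columns grow to the right and rows downward; lengths in mm; the calibration is good to about 2 mm. A picture is of the moment at which its call begins.
- r.hand_in(): hands the job in; it is judged then, once.
Trained networks look in a picture, given as the dict that the camera call returned (one of the last four; its "shot" number tells which), for a name from the list of things; names that differ only in an ending like _2 or _b are one class to them, and where a whole thing is asked for, a point or a joint stands for the part that bears it (a point fixed in the world has none). Each returns a list of dicts, best first, with "score" (0 to 1); they miss things now and then, are a little off and sometimes report something else, mostly with a low value. They report only what shows in the picture. A call takes as long as a camera call. They do not tell look-alikes from the thing itself.
- r.look_for(picture, target): "bbox" ([left, top, right, bottom] in pixels, round what is visible of it).
- r.outline_of(picture, target): "region" (420x560 bool, what is visible of it) and "bbox" ([left, top, right, bottom] in pixels, round what is visible of it).
The state is a dict: "time": time; "joint_pos": joint angles; "qd": joint speeds; "joint_efforts": joint torques, N m; "tool_pos": TCP position; "tcp_rot": TCP orientation; "ft_force": force on the tool from outside, world axes, zero at the start; "wrist_torque": the same for the moment, N m; "finger_gap": finger opening in mm; "grip_force": force on a finger pad.
Only numpy, scipy, OpenCV 4.12 (cv2) and the standard library are available. Lean on these libraries where they do the work, as an engineer would, in place of code of your own. Each camera call takes 0.05 s, during which the arm holds its last target. There are 200 camera calls.

## Working session

There is one attempt and no reset: what is moved stays moved. The work goes in short steps, Python scripts to look and compute and a shell command to move; the robot and the scene stay as the last step left them, time stands still between calls to the robot, and variables do not carry over. Pictures are saved under pics/ and viewed, at most 10 in all, crops included, and the job is handed in when it is done.

```bash
mkdir -p pics; ls; cat > h.py <<'E'
import numpy as np,cv2
from scipy.spatial.transform import Rotation as R
def pts(s,mask=None):
    """world xyz (mm) for every pixel"""
    K=s["K"];z=s["range_z"];h,w=z.shape
    v,u=np.mgrid[:h,:w]
    xd=(u-K[0,2])/K[0,0];yd=(v-K[1,2])/K[1,1]
    x,y=xd.copy(),yd.copy()
    for _ in range(10):
        f=1+s["k1"]*(x*x+y*y);x,y=xd/f,yd/f
    P=np.stack([x*z,y*z,z],-1)
    Rm=R.from_rotvec(np.ravel(s["rvec"])).as_matrix()
    W=(P-np.ravel(s["tvec"]))@Rm
    W[z<=0]=np.nan
    return W
def save(s,n):cv2.imwrite(n,s["pixels"][:,:,::-1])
E
python3 - <<'E'
from bench import r
from h import *
out=[]
for n in("scene","top"):
    s=r.snapshot(n);save(s,f"pics/{n}0.png");out.append(s["pixels"])
    W=pts(s);np.savez(f"{n}0.npz",W=W,px=s["pixels"])
    Rm=R.from_rotvec(np.ravel(s["rvec"])).as_matrix();print(n,"cam at",-Rm.T@np.ravel(s["tvec"]))
    for t in("cover_window","stand_window","stand_window_tip","camera_head","camera_stand","cover_blank","cover_red","hammer"):
        for d in r.outline_of(s,t)[:4]:
            w=W[d["region"]];w=w[~np.isnan(w[:,0])]
            print(t,round(d["score"],2),np.round(d["bbox"]),np.round(np.median(w,0)) if len(w) else None)
print(r.sense())
E
```

```text
pics
scene cam at [1220.29217162  -62.32497341 1182.97125929]
cover_window 0.82 [373. 257. 403. 300.] [736. 246.  97.]
cover_window 0.56 [323. 205. 359. 237.] [588. 137. 168.]
stand_window 0.57 [322. 197. 356. 272.] [624. 142.  13.]
stand_window_tip 0.56 [323. 196. 356. 274.] [624. 142.  13.]
camera_head 0.64 [ 61. 172. 150. 223.] [ 606. -445.  310.]
camera_stand 0.87 [ 52. 162. 151. 267.] [ 595. -518.  276.]
cover_blank 0.69 [374. 194. 412. 230.] [562. 279. 169.]
cover_red 0.91 [271. 211. 304. 245.] [615. -15. 166.]
cover_red 0.61 [386. 162. 457. 216.] [376. 450.  23.]
cover_red 0.46 [ 53. 162. 148. 270.] [ 595. -518.  283.]
hammer 0.65 [384. 164. 458. 213.] [375. 450.  23.]
top cam at [ 275.54674825  -16.38549206 1495.58899516]
cover_window 0.75 [176. 143. 200. 178.] [713. 254.  89.]
cover_window 0.63 [206. 184. 231. 201.] [574. 139. 172.]
stand_window 0.6 [211. 180. 236. 212.] [583. 135.  13.]
stand_window_tip 0.83 [207. 180. 231. 212.] [588. 132.  13.]
stand_window_tip 0.26 [380. 163. 464. 221.] [ 575. -513.  290.]
stand_window_tip 0.22 [383. 166. 455. 203.] [ 587. -442.  313.]
c
[... 483 characters left out ...]
5. 446.  24.]
{'time': 0.9, 'joint_pos': array([ 7.08500855e+01,  7.46905910e+00,  8.52665933e+01, -9.62242891e-04,
        8.72615661e+01, -4.89350882e+00]), 'qd': array([-0.06880081, -0.04303882, -0.00370642, -0.0257343 , -0.07119008,
        0.03442295]), 'joint_efforts': array([ 7.35129634e-04, -5.69333482e+01, -5.00860834e+01, -3.02048811e-04,
        1.48205210e-03,  3.12645739e-05]), 'tool_pos': array([147.75063443, 581.53864188, 231.32578659]), 'tcp_rot': array([1.79997311e+02, 1.19491607e-03, 1.65743640e+02]), 'ft_force': array([-0.30332821, -0.62700576,  0.27091998]), 'wrist_torque': array([-0.02717814,  0.00073939, -0.00920985]), 'grip_force': 0.0, 'finger_gap': 85.76351823272894}
```

View pics/scene0.png

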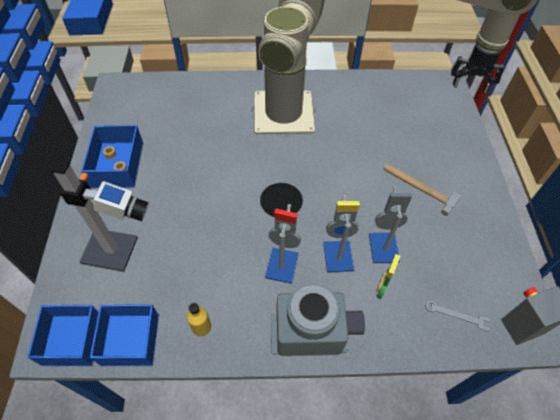

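View pics/top0.png

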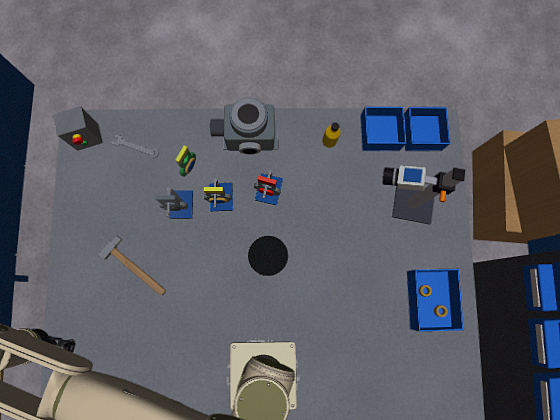

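The scene view shows the window cover (yellow tab at about (347,207), blue window at (342,228)) on the middle stand. A green look-alike is at (388,277), the red cover at (287,215), the blank cover at (398,200), and the camera at (120,203) with its lens pointing to +y.

```bash
python3 - <<'E'
from h import *
V=[];C=[]
for n in("scene","top"):
    d=np.load(n+"0.npz");W=d["W"].reshape(-1,3);c=cv2.cvtColor(d["px"],cv2.COLOR_RGB2HSV).reshape(-1,3)
    # cover/yellow
    near=(np.abs(W[:,0]-600)<80)&(np.abs(W[:,1]-138)<55)
    H,S,Z=c[:,0].astype(int),c[:,1],W[:,2]
    y=near&(H>20)&(H<35)&(S>120)&(Z>200)
    print(n,"yellow n",y.sum(),"mean",W[y].mean(0).round(1),"z",np.percentile(Z[y],[5,50,95]).round())
    t=y&(Z>np.percentile(Z[y],95)-6)
    print(cv2.minAreaRect(W[t][:,:2].astype(np.float32)), W[t].mean(0).round(1))
    f=near&(H>100)&(H<125)&(S>120)&(Z>4)&(Z<22)
    print("foot",f.sum(),Z[f].mean(),cv2.minAreaRect(W[f][:,:2].astype(np.float32)))
    d_=near&(Z>70)&(Z<160)
    q=W[d_];print("disc",d_.sum(),q.mean(0).round(1))
    rod=near&(Z>185)&~y
    print("rod",W[rod][np.argsort(W[rod][:,0])][:8].round())
    cam=(np.abs(W[:,0]-600)<110)&(W[:,1]>-640)&(W[:,1]<-330)&(Z>180)
    w=cam&(S<60)&(c[:,2]>150);k=cam&(c[:,2]<70)
    print("white",w.sum(),W[w].mean(0).round(),np.percentile(W[w],[2,98],axis=0).round())
    print("black",k.sum(),W[k].mean(0).round(),np.percentile(W[k],[2,98],axis=0).round())
    foot=(np.abs(W[:,0]-600)<140)&(W[:,1]>-680)&(W[:,1]<-350)&(Z>8)&(Z<22)
    print("cfoot",foot.sum(),cv2.minAreaRect(W[foot][:,:2].astype(np.float32)))
    # crops
    if n=="scene": a=d["px"][150:280,50:165];b=d["px"][185:285,260:420]
    else: a2=d["px"][150:230,370:480];b2=d["px"][160:225,150:290]
im=np.zeros((600,800,3),np.uint8)
for x,(i,j) in zip((a,b,a2,b2),((0,0),(0,400),(300,0),(300,400))):
    s=min(400/x.shape[1],300/x.shape[0]);g=cv2.resize(x,None,fx=s,fy=s,interpolation=2);im[i:i+g.shape[0],j:j+g.shape[1]]=g
cv2.imwrite("pics/crops.png",im[:,:,::-1])
E
```

```text
scene yellow n 226 mean [585.2 141.7 234.6] z [216. 239. 245.]
((581.9417114257812, 141.91171264648438), (54.26272201538086, 15.392457008361816), 88.01210021972656) [582.7 142.  243.2]
foot 683 12.546362163613615 ((612.121826171875, 143.21633911132812), (101.65789794921875, 78.26541137695312), 1.5061719417572021)
disc 453 [595.  139.3 123.5]
rod [[534. 139. 212.]
 [535. 142. 213.]
 [535. 144. 213.]
 [536. 140. 206.]
 [538. 139. 212.]
 [538. 141. 213.]
 [539. 144. 213.]
 [539. 144. 210.]]
white 445 [ 603. -441.  316.] [[ 571. -506.  300.]
 [ 631. -390.  333.]]
black 879 [ 600. -483.  326.] [[ 564. -559.  273.]
 [ 636. -364.  408.]]
cfoot 1314 ((594.335205078125, -529.1317749023438), (157.2854766845703, 305.0048522949219), 2.6392178535461426)
top yellow n 111 mean [577.6 141.2 239.9] z [224. 243. 247.]
((579.261474609375, 141.2962646484375), (12.113576889038086, 54.42253875732422), 1.302088737487793) [579.1 142.7 244.7]
foot 304 12.588941552034253 ((607.4570922851562, 141.77716064453125), (100.80734252929688, 78.86703491210938), 0.8999427556991577)
disc 163 [574.3 137.1 136.2]
rod [[529. 138. 216.]
 [529. 141. 213.]
 [532. 141. 216.]
 [533. 138. 212.]
 [535. 141. 215.]
 [536. 139. 210.]
 [539. 142. 210.]
 [539. 139. 208.]]
white 275 [ 594. -445.  317.] [[ 569. -506.  306.]
 [ 626. -400.  334.]]
black 875 [ 578. -488.  321.] [[ 550. -551.  192.]
 [ 623. -365.  409.]]
cfoot 928 ((601.7455444335938, -505.0071716308594), (276.5804748535156, 306.28436279296875), 0.923392117023468)
```

View pics/crops.png

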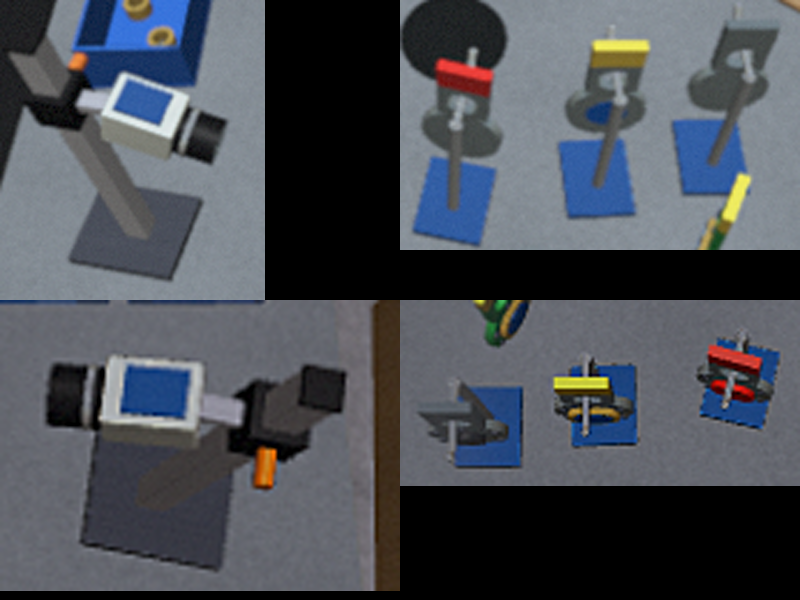

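Measurements agree with the sizes given: tab top about (581,142) at 244 mm, hook tip about (534,141), stand yaw about 1°. Next I fit the inspection camera with a box/cylinder model.

```bash
cat > fit.py <<'E'
from h import *
from scipy.optimize import least_squares
def box(p,lo,hi):
    c=(lo+hi)/2;q=np.abs(p-c)-(hi-lo)/2
    return np.linalg.norm(np.maximum(q,0),axis=1)+np.minimum(q.max(1),0)
def frame(yaw):
    h=np.array([np.cos(yaw),np.sin(yaw),0])      # horizontal look dir
    x=-(np.cos(.35)*h-np.array([0,0,np.sin(.35)]))
    z=np.array([0,0,1.]);z=z-z@x*x;z/=np.linalg.norm(z);return np.stack([x,np.cross(z,x),z],1),h
def sdf(v,P):
    o=v[:3];A,h=frame(v[3]);q=(P-o)@A
    rr=np.hypot(q[:,1],q[:,2])
    w=np.stack([np.abs(q[:,0]-22.5)-22.5,rr-26],1)
    cyl=np.linalg.norm(np.maximum(w,0),axis=1)+np.minimum(w.max(1),0)
    b=box(q,np.array([45,-28,-28.]),np.array([120,28,28.]))
    c=o-170*h
    l=np.stack([(P-c)@-h,(P-c)@np.cross([0,0,1],-h),P[:,2]],1)
    col=box(l,np.array([-15,-15,0.]),np.array([15,15,406.]))
    return np.minimum(np.minimum(cyl,b),col)
if __name__=="__main__":
    allP=[]
    for n in("scene","top"):
        W=np.load(n+"0.npz")["W"].reshape(-1,3)
        P=W[(np.abs(W[:,0]-600)<110)&(W[:,1]>-640)&(W[:,1]<-330)&(W[:,2]>100)];allP.append(P)
    for P in allP+[np.vstack(allP)]:
        best=min((least_squares(lambda v:sdf(v,P),[600,-365,300,y],loss="soft_l1",f_scale=3,x_scale=[10,10,10,.1]) for y in(1.3,1.57,1.9)),key=lambda s:s.cost)
        v=best.x;A,h=frame(v[3]);s=np.abs(sdf(v,P))
        print(len(P),v.round(3),"yaw",np.degrees(v[3]).round(1),"med",np.median(s).round(2),"focus",(v[:3]-150*A[:,0]).round(1),"col",(v[:3]-170*h).round())
E
python3 fit.py
```

```text
3175 [ 612.478 -366.961  267.42     1.383] yaw 79.2 med 1.54 focus [ 638.8 -228.5  216. ] col [ 581. -534.  267.]
1862 [ 612.688 -368.521  267.741    1.345] yaw 77.1 med 2.17 focus [ 644.2 -231.2  216.3] col [ 575. -534.  268.]
5037 [ 612.467 -367.304  267.488    1.372] yaw 78.6 med 1.67 focus [ 640.2 -229.2  216.1] col [ 579. -534.  267.]
```

```bash
cat > d.py <<'E'
import sys
from h import *
from bench import r
def toolR(head,tilt):  # cover x heading (deg), pitch down tilt (rad); tool y=cover x, z=-cover z
    h=np.array([np.cos(np.radians(head)),np.sin(np.radians(head)),0])
    y=np.cos(tilt)*h-[0,0,np.sin(tilt)];z=-(np.sin(tilt)*h+[0,0,np.cos(tilt)])
    return np.stack([np.cross(y,z),y,z],1)
def delta(p,T):
    s=r.sense();A=R.from_euler("xyz",s["tcp_rot"],degrees=True).as_matrix()
    print("shift m",(A.T@(np.array(p)-s["tool_pos"])/1000).round(4),"turn",R.from_matrix(A.T@T).as_rotvec().round(3))
    return s
if __name__=="__main__":
    a=[float(x) for x in sys.argv[1:6]];s=delta(a[:3],toolR(a[3],a[4]))
    print(s["time"],s["tool_pos"].round(1),s["tcp_rot"].round(1),"J",s["joint_pos"].round(1),"F",s["ft_force"].round(1),s["finger_gap"].round(1),s["grip_force"])
E
python3 d.py 581 142 320 1.2 0
```

```text
shift m [-0.5281 -0.3193 -0.0887] turn [ 0.    -0.     1.301]Traceback (most recent call last):
  File "d.py", line 14, in <module>
    print(s["time"],s["tool_pos"].round(1),s["tcp_rot"].round(1),"J",s["joint_pos"].round(1),"F",s["ft_force"].round(1),s["finger_gap"].round(1),s["grip_force"])
                                                                                                                        ^^^^^^^^^^^^^^^^^^^^^
AttributeError: 'float' object has no attribute 'round'
```

```bash
sed -i 's/s\["finger_gap"\].round(1)/s["finger_gap"]/' d.py
python3 -m jog '[0,0,-0.06,0,0,0, -0.05,-0.03,-0.0887,0,0,0.15, -0.105,-0.063,-0.0887,0,0,0.3, -0.16,-0.096,-0.0887,0,0,0.45, -0.21,-0.127,-0.0887,0,0,0.6, -0.26,-0.158,-0.0887,0,0,0.75, -0.31,-0.188,-0.0887,0,0,0.9, -0.36,-0.218,-0.0887,0,0,1.05]' 0
python3 d.py 581 142 320 1.2 0
```

```text
time: 1.9
tool_pos: [444.1, 280.0, 320.3]
tcp_rot: [180.0, -0.0, 105.3]
ft_force: [0.0, 0.3, -0.7]
finger_gap: 42.5
grip_force: 0.0
shift m [-0.1693  0.0956  0.0003] turn [ 0.001 -0.     0.246]
1.9 [444.1 280.  320.3] [180.   -0.  105.3] J [26.6 -5.4 89.1  0.  96.3 11.3] F [ 0.   0.3 -0.7] 42.53935672128618 0.0
```

```bash
python3 -m jog '[-0.055,0.031,0,0,0,0.08, -0.11,0.062,0,0,0,0.16, -0.15,0.085,0,0,0,0.22, -0.1693,0.0956,0,0,0,0.246, -0.1693,0.0956,0,0,0,0.246, -0.1693,0.0956,0,0,0,0.246]'
python3 - <<'E'
from d import *
s=r.sense();print(s["tool_pos"],s["tcp_rot"])
a=r.snapshot("scene");b=r.snapshot("top")
for n,q in(("scene",a),("top",b)):
    np.savez(n+"1.npz",W=pts(q),px=q["pixels"])
im=np.hstack([cv2.resize(a["pixels"][130:280,270:420],(400,400),interpolation=2),cv2.resize(b["pixels"][130:230,160:260],(400,400),interpolation=2)])
cv2.imwrite("pics/hover.png",im[:,:,::-1])
E
python3 d.py 581 142 218 1.2 0
```

```text
time: 2.65
tool_pos: [579.9, 145.4, 320.1]
tcp_rot: [-180.0, -0.0, 91.6]
ft_force: [0.4, 0.8, 0.3]
finger_gap: 42.5
grip_force: 0.0
[579.86630733 145.35259729 320.13981875] [-1.79985998e+02 -2.98871148e-02  9.15867794e+01]
shift m [-0.0037  0.0011  0.1023] turn [ 0.    -0.     0.007]
2.75 [579.8 145.6 320.3] [180.   -0.   91.6] J [ 9.2  6.  77.6  0.  96.3  7.6] F [0.7 0.4 0.1] 42.37398696945458 0.0
```

View pics/hover.png

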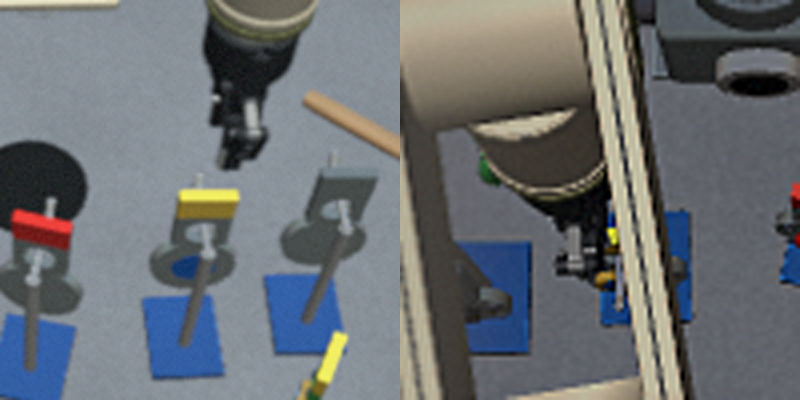

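Crop: the gripper is right above the yellow tab (its offset up and right matches the perspective from being 77 mm higher), and the neighbours are clear. Descending.

```bash
python3 -m jog '[-0.0037,0.001,0.03,0,0,0.007, -0.0037,0.001,0.06,0,0,0.007, -0.0037,0.001,0.08,0,0,0.007, -0.0037,0.001,0.095,0,0,0.007, -0.0037,0.001,0.102,0,0,0.007, -0.0037,0.001,0.102,0,0,0.007]'
python3 d.py 581 142 218 1.2 0
python3 - <<'E'
from h import *
from bench import r
a=r.snapshot("scene");b=r.snapshot("top");save(a,"/tmp/x.png")
im=np.hstack([cv2.resize(a["pixels"][165:265,300:400],(400,400),interpolation=2),cv2.resize(b["pixels"][160:230,190:260],(400,400),interpolation=2)])
cv2.imwrite("pics/down.png",im[:,:,::-1])
E
```

```text
time: 3.5
tool_pos: [581.6, 140.6, 218.1]
tcp_rot: [-180.0, -0.0, 91.1]
ft_force: [-0.0, 0.4, 0.4]
finger_gap: 42.8
grip_force: 0.0
shift m [ 0.0014 -0.0006  0.0001] turn [-0.    -0.    -0.002]
3.5 [581.6 140.6 218.1] [-180.    -0.    91.1] J [ 8.7  7.6 86.5  0.  85.9  7.6] F [-0.   0.4  0.4] 42.80635444368215 0.0
```

View pics/down.png

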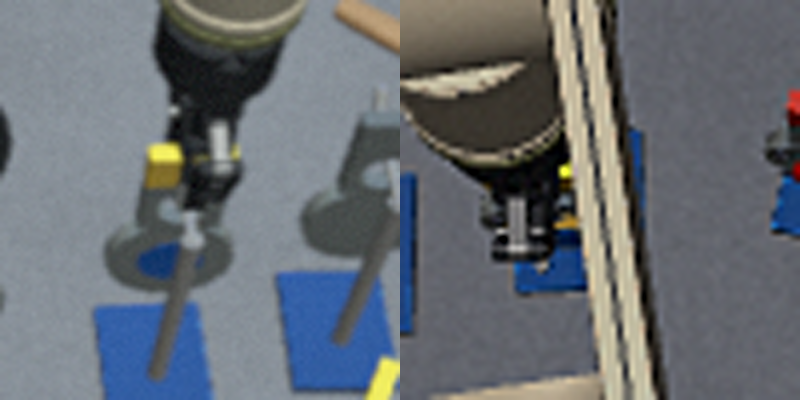

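```bash
python3 - <<'E'
from h import *
from bench import r
a=r.snapshot("scene");W=pts(a)
def proj(p):
    c=R.from_rotvec(np.ravel(a["rvec"])).apply(p)+np.ravel(a["tvec"]);x,y=c[:2]/c[2];f=1+a["k1"]*(x*x+y*y)
    return (a["K"]@[x*f,y*f,1])[:2].round(1)
T=r.sense()["tool_pos"]
for n,p in dict(tcp=T,finger=T+[25,0,5],tabL=[585,114,243],tabR=[585,170,243],mid=[585,142,243]).items():print(n,p.round(),proj(p))
m=(np.abs(W[...,0]-605)<25)&(np.abs(W[...,1]-142)<40)&(W[...,2]>215)&(W[...,2]<290)
v=cv2.cvtColor(a["pixels"],cv2.COLOR_RGB2HSV)
dark=m&(v[...,1]<90)
for lo in range(215,290,15):
    q=W[dark&(W[...,2]>=lo)&(W[...,2]<lo+15)]
    print(lo,len(q),np.percentile(q,[5,50,95],axis=0).round() if len(q) else "")
y=m&(v[...,0]>20)&(v[...,0]<35)&(v[...,1]>120);print("yel y",np.percentile(W[y][:,1],[0,2,50,98,100]))
E
```

```text
tcp [582. 141. 219.] [345.8 208.4]
finger [607. 141. 224.] [347.1 215.4]Traceback (most recent call last):
  File "<stdin>", line 8, in <module>
AttributeError: 'list' object has no attribute 'round'. Did you mean: 'count'?
```

```bash
cat > chk.py <<'E'
from h import *
from bench import r
for n in("scene","top"):
    a=r.snapshot(n);W=pts(a);T=r.sense()["tool_pos"];print(n,T)
    v=cv2.cvtColor(a["pixels"],cv2.COLOR_RGB2HSV)
    m=(np.abs(W[...,0]-T[0])<70)&(np.abs(W[...,1]-T[1])<60)
    for lo in range(215,300,12):
        q=W[m&(v[...,1]<90)&(W[...,2]>=lo)&(W[...,2]<lo+12)]
        print(lo,len(q),np.percentile(q,[5,50,95],axis=0).round().tolist() if len(q) else "")
    y=m&(v[...,0]>20)&(v[...,0]<35)&(v[...,1]>120)&(W[...,2]>200);print("yel",y.sum(),np.percentile(W[y],[0,50,100],axis=0).round().tolist())
E
python3 chk.py
```

```text
scene [582.18512606 140.59399583 219.06876287]
215 5 [[558.0, 115.0, 217.0], [576.0, 116.0, 218.0], [604.0, 134.0, 222.0]]
227 26 [[562.0, 131.0, 228.0], [612.0, 136.0, 233.0], [618.0, 151.0, 238.0]]
239 19 [[559.0, 128.0, 240.0], [574.0, 132.0, 243.0], [619.0, 171.0, 250.0]]
251 11 [[558.0, 130.0, 251.0], [562.0, 131.0, 256.0], [612.0, 134.0, 260.0]]
263 20 [[558.0, 128.0, 265.0], [628.0, 131.0, 272.0], [636.0, 148.0, 274.0]]
275 33 [[592.0, 129.0, 275.0], [618.0, 134.0, 280.0], [639.0, 152.0, 286.0]]
287 56 [[569.0, 125.0, 288.0], [611.0, 135.0, 292.0], [643.0, 153.0, 298.0]]
299 38 [[603.0, 125.0, 300.0], [619.0, 131.0, 303.0], [647.0, 156.0, 310.0]]
yel 93 [[561.0, 115.0, 213.0], [586.0, 125.0, 238.0], [613.0, 135.0, 293.0]]
top [582.11732181 140.58171006 218.9371361 ]
215 0 
227 1 [[553.0, 130.0, 231.0], [553.0, 130.0, 231.0], [553.0, 130.0, 231.0]]
239 2 [[551.0, 129.0, 242.0], [552.0, 131.0, 243.0], [553.0, 132.0, 243.0]]
251 0 
263 12 [[543.0, 126.0, 267.0], [549.0, 133.0, 271.0], [553.0, 139.0, 274.0]]
275 6 [[544.0, 126.0, 278.0], [549.0, 132.0, 279.0], [552.0, 147.0, 286.0]]
287 8 [[552.0, 123.0, 288.0], [555.0, 128.0, 291.0], [559.0, 130.0, 298.0]]
299 4 [[530.0, 130.0, 310.0], [530.0, 132.0, 310.0], [533.0, 147.0, 310.0]]
yel 17 [[539.0, 110.0, 210.0], [573.0, 126.0, 243.0], [581.0, 168.0, 415.0]]
```

Finger cloud spans y 130–153 (centre 141) and the tab 115–171 (centre 143), so it is aligned. Closing.

```bash
python3 -m jog '[0.0014,0,0,0,0,0, 0.0014,0,0,0,0,0, 0.0014,0,0,0,0,0, 0.0014,0,0,0,0,0, 0.0014,0,0,0,0,0, 0.0014,0,0,0,0,0]' -1 80
python3 d.py 581 142 218 1.2 0
```

```text
time: 4.5
tool_pos: [581.7, 142.0, 218.4]
tcp_rot: [180.0, -0.0, 91.1]
ft_force: [-1.8, 0.1, 5.5]
finger_gap: 10.5
grip_force: 78.8
shift m [ 0.     -0.0007  0.0004] turn [ 0.001 -0.    -0.002]
4.5 [581.7 142.  218.4] [180.   -0.   91.1] J [ 8.8  7.6 86.5  0.  85.9  7.7] F [-1.8  0.1  5.5] 10.511906889990481 78.83696794509888
```

```bash
python3 -m jog '[0,0,-0.005,0,0,0, 0,0,-0.01,0,0,0, 0,0,-0.015,0,0,0, 0,0,-0.018,0,0,0, 0,0,-0.018,0,0,0, 0,0,-0.018,0,0,0]'
python3 - <<'E'
from h import *
from bench import r
a=r.snapshot("scene");b=r.snapshot("top")
im=np.hstack([cv2.resize(a["pixels"][165:265,300:400],(400,400),interpolation=2),cv2.resize(b["pixels"][160:230,190:260],(400,400),interpolation=2)])
cv2.imwrite("pics/lift.png",im[:,:,::-1])
E
python3 chk.py | grep yel
```

```text
time: 5.25
tool_pos: [581.5, 141.9, 235.8]
tcp_rot: [-180.0, 0.0, 91.1]
ft_force: [-0.1, 0.4, -2.6]
finger_gap: 10.5
grip_force: 78.0
yel 84 [[573.0, 115.0, 231.0], [588.0, 125.0, 255.0], [630.0, 167.0, 302.0]]
yel 18 [[539.0, 108.0, 230.0], [574.0, 127.0, 263.0], [580.0, 159.0, 433.0]]
```

View pics/lift.png

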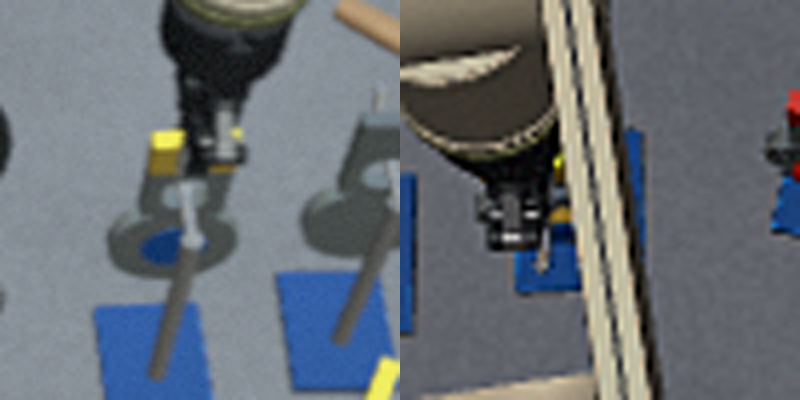

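The cover has risen with the gripper: the rod now crosses mid-eye and the force reads its weight (-2.6 N). Drawing it off along the stand's -x.

```bash
python3 -m jog '[0,-0.015,0,0,0,0, 0,-0.035,0,0,0,0, 0,-0.055,0,0,0,0, 0,-0.075,0,0,0,0, 0,-0.095,0,0,0,0, 0,-0.12,0,0,0,0, 0,-0.145,0,0,0,0, 0,-0.16,0,0,0,0]'
python3 d.py 420 142 420 1.2 0
```

```text
time: 6.45
tool_pos: [420.7, 138.9, 236.1]
tcp_rot: [180.0, -0.0, 91.1]
ft_force: [-0.1, -0.3, -2.7]
finger_gap: 10.8
grip_force: 78.4
shift m [ 0.0031 -0.0006 -0.1839] turn [ 0.    -0.    -0.002]
6.45 [420.7 138.9 236.1] [180.   -0.   91.1] J [ 11.6 -17.8 108.5   0.   89.2  10.5] F [-0.1 -0.3 -2.7] 10.79436185855313 78.42044949531555
```

```bash
python3 d.py 430 0 400 1.2 0|head -1;  python3 d.py 450 -130 400 60 0|head -1
```

```text
shift m [-0.1391  0.0067 -0.1639] turn [ 0.    -0.    -0.002]
shift m [-0.2694  0.0242 -0.1639] turn [ 0.     0.    -1.028]
```

```bash
python3 -m jog '[0,0,-0.04,0,0,0, 0,0,-0.09,0,0,0, -0.02,0.001,-0.135,0,0,0, -0.055,0.003,-0.16,0,0,-0.1, -0.1,0.005,-0.164,0,0,-0.22, -0.145,0.009,-0.164,0,0,-0.37, -0.19,0.014,-0.164,0,0,-0.53, -0.235,0.02,-0.164,0,0,-0.69]'
python3 d.py 450 -130 400 60 0;python3 d.py 560 -190 360 78.6 0.2;python3 d.py 646.8 -196.6 330 78.6 0.35
```

```text
time: 7.45
tool_pos: [446.0, -97.1, 400.3]
tcp_rot: [180.0, 0.0, 130.9]
ft_force: [-0.1, -0.3, -2.8]
finger_gap: 10.3
grip_force: 78.7
shift m [-0.0274 -0.0185  0.0003] turn [ 0.     0.001 -0.333]
7.45 [446.  -97.1 400.3] [180.    0.  130.9] J [-18.7 -15.1  89.4   0.  105.7 -59.7] F [-0.1 -0.3 -2.8] 10.317994596005251 78.67219805717468
shift m [-0.1448  0.0253  0.0404] turn [ 0.193 -0.065 -0.655]
7.45 [446.  -97.1 400.3] [180.    0.  130.9] J [-18.7 -15.1  89.4   0.  105.7 -59.7] F [-0.1 -0.3 -2.8] 10.317994596005251 78.67219805717468
shift m [-0.2066  0.0865  0.0705] turn [ 0.338 -0.114 -0.651]
7.45 [446.  -97.1 400.3] [180.    0.  130.9] J [-18.7 -15.1  89.4   0.  105.7 -59.7] F [-0.1 -0.3 -2.8] 10.317994596005251 78.67219805717468
```

```bash
python3 -m jog '[-0.03,0.003,0.006,0.04,-0.01,-0.14, -0.065,0.008,0.015,0.08,-0.03,-0.28, -0.105,0.016,0.025,0.13,-0.04,-0.42, -0.145,0.03,0.037,0.19,-0.065,-0.55, -0.175,0.055,0.05,0.26,-0.09,-0.65, -0.195,0.075,0.062,0.32,-0.11,-0.65, -0.2066,0.0865,0.0705,0.338,-0.114,-0.651, -0.2066,0.0865,0.0705,0.338,-0.114,-0.651]'
python3 d.py 646.8 -196.6 307 78.6 0.35
cat > see.py <<'E'
from h import *
from bench import r
import sys
out=[]
for n in("scene","top"):
    a=r.snapshot(n);W=pts(a);np.savez(n+"2.npz",W=W,px=a["pixels"])
    out.append(cv2.resize(a["pixels"][140:290,50:250] if n=="scene" else a["pixels"][120:270,310:510],(400,300),interpolation=2))
cv2.imwrite(sys.argv[1],np.hstack(out)[:,:,::-1])
E
python3 see.py pics/pre.png
```

```text
time: 8.45
tool_pos: [646.5, -195.3, 326.9]
tcp_rot: [-160.0, -0.3, 168.4]
ft_force: [0.2, -0.3, -2.9]
finger_gap: 10.4
grip_force: 78.8
shift m [-0.0007  0.0057  0.0191] turn [ 0.    -0.006 -0.002]
8.45 [ 646.5 -195.3  326.9] [-160.    -0.3  168.4] J [-10.5  18.7  64.7 -20.2  96.8 -91.3] F [ 0.2 -0.3 -2.9] 10.359132005545073 78.77507328987122
```

View pics/pre.png

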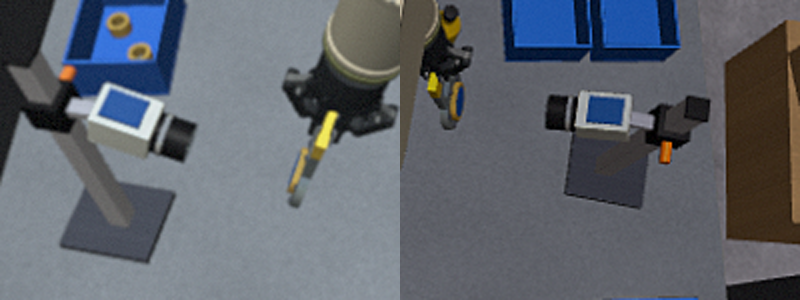

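The window (brass rim at crop (297,170)) faces the lens. Lowering to the focus, then measuring the cover against the camera.

```bash
python3 -m jog '[0,0.0015,0.005,0,0,0, 0,0.003,0.01,0,0,0, -0.0005,0.0045,0.015,0,-0.006,0, -0.0007,0.0057,0.019,0,-0.006,-0.002, -0.0007,0.0057,0.019,0,-0.006,-0.002, -0.0007,0.0057,0.019,0,-0.006,-0.002]'
python3 d.py 646.8 -196.6 307 78.6 0.35
python3 see.py pics/fin.png
python3 - <<'E'
from fit import *
Wc=[];res=[]
for n in("scene","top"):
    d=np.load(n+"2.npz");W=d["W"].reshape(-1,3);hsv=cv2.cvtColor(d["px"],cv2.COLOR_RGB2HSV).reshape(-1,3).astype(int)
    P=W[(np.abs(W[:,0]-600)<110)&(W[:,1]>-640)&(W[:,1]<-330)&(W[:,2]>100)]
    v=least_squares(lambda v:sdf(v,P),[612,-367,267,1.37],loss="soft_l1",f_scale=3,x_scale=[10,10,10,.1]).x
    A,h=frame(v[3]);print(n,"cam",v.round(2))
    q=(W-v[:3])@A
    # disc model fit: cover params = offsets in cam frame + small rotations
    m=(np.abs(q[:,0]+150)<40)&(np.abs(q[:,1])<75)&(q[:,2]>-70)&(q[:,2]<75)
    k=q[m];
    def cs(p,k):
        l=(k-p[:3])@R.from_rotvec([p[4],p[3],p[5]]).as_matrix()   # cover, x along camera x
        w=np.stack([np.abs(l[:,0])-6,np.hypot(l[:,1],l[:,2])-45],1)
        disc=np.linalg.norm(np.maximum(w,0),axis=1)+np.minimum(w.max(1),0)
        w=np.stack([np.abs(l[:,0]-10)-4,np.hypot(l[:,1],l[:,2])-30],1)
        rim=np.linalg.norm(np.maximum(w,0),axis=1)+np.minimum(w.max(1),0)
        tab=box(l,np.array([-6,-28,0.]),np.array([6,28,122.]))
        return np.minimum(np.minimum(disc,rim),tab)
    f=least_squares(lambda p:np.r_[cs(p,k),p[3:]*30],[-150,0,0,0,0,0],loss="soft_l1",f_scale=3,x_scale=[10]*3+[.1]*3)
    print(m.sum(),"cover in cam frame",f.x.round(3),np.median(np.abs(cs(f.x,k))).round(2))
E
```

```text
time: 9.3
tool_pos: [646.7, -197.4, 309.9]
tcp_rot: [-159.9, 0.2, 168.5]
ft_force: [-0.0, -0.1, -2.6]
finger_gap: 10.6
grip_force: 78.9
shift m [0.0001 0.0018 0.0024] turn [-0.     0.003 -0.003]
9.3 [ 646.7 -197.4  309.9] [-159.9    0.2  168.5] J [-10.7  18.3  67.  -20.1  94.5 -90.8] F [-0.  -0.1 -2.6] 10.564105627663311 78.85325789451599
scene cam [ 612.53 -366.99  267.38    1.38]
247 cover in cam frame [-1.47284e+02  1.60900e+00  1.92100e+00 -1.30000e-02 -6.00000e-03
 -1.80000e-02] 0.64
top cam [ 612.59 -368.74  267.84    1.35]
255 cover in cam frame [-1.47379e+02 -4.98900e+00  3.32800e+00 -1.50000e-02  1.40000e-02
  1.80000e-02] 0.73
```

View pics/fin.png

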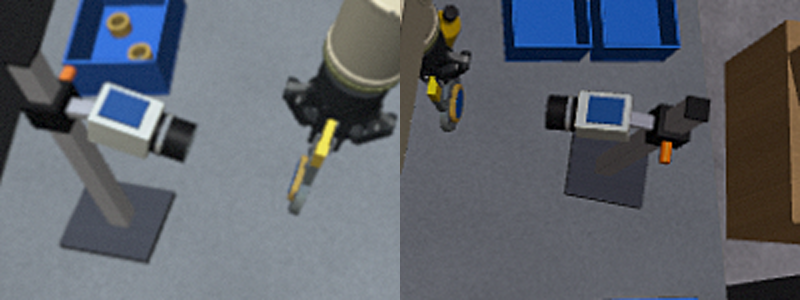

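The cover measures 147 mm in front of the lens, within 5 mm laterally and square within about 0.02 rad. A 2 mm trim, time to settle, then hand in.

```bash
python3 -m jog '[0,0.0015,0.001,0,0,0, 0,0.002,0.002,0,0,0, 0,0.002,0.002,0,0,0, 0,0.002,0.002,0,0,0, 0,0.002,0.002,0,0,0, 0,0.002,0.002,0,0,0, 0,0.002,0.002,0,0,0, 0,0.002,0.002,0,0,0]' && python3 -c "
from bench import r
print(r.sense()['qd'].round(2));print(r.hand_in())"
```

```text
time: 10.4
tool_pos: [646.9, -196.3, 307.1]
tcp_rot: [-159.9, 0.2, 168.5]
ft_force: [-0.0, -0.2, -3.3]
finger_gap: 10.7
grip_force: 78.8
[ 0.05 -0.02  0.01  0.03 -0.01  0.02]
the job is handed in; nothing more can be done
None
```

I took the window cover off its hook and handed the job in with it held still in front of the inspection camera. Before a last 2 mm trim it measured about 147 mm from the lens, within 5 mm of centre and square to about 0.02 rad; the hand-in gave no verdict.

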